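Set the spacer behind the stand-off tile and hold it tight

ROBOT

A 6-joint arm with a two-finger parallel gripper is mounted at the origin on the work surface. World frame = base frame: x ahead of the robot, y to its left, z up, the work surface at z = 0. Lengths are in m, angles in rad, forces in N, time in s.
With the tool pointing down it reaches from about 0.375 to 0.9 m from the base axis. Payload 3.1 kg.
Tool frame: the origin (TCP) lies on the centre line of the jaws, within the pads' length; the fingertips stand 22 mm ahead of it and the grasp point (between the pads) lies 3 mm ahead of it; z points along the fingers, y is the line along which they close (so a half turn about z gives the same grasp; the last joint's range is limited). The gripper opens to 85 mm and grips with 20 to 120 N. Pads are 22 mm wide; open, the fingers measure 114 mm over their backs; the gripper's body (76 mm by 85 mm) begins 54 mm behind the grasp point. The pads swing forward as they close: fully open they stand 13 mm farther back than shut.
Start: joints at [0.954, 0.527, 1.433, -0, 1.181, -0.178], TCP at [0.265, 0.566, 0.232] pointing down, gripper open.
Joint ranges: [-3.08, 3.08], [-0.75, 2.2], [0.22, 2.44], [-1.43, 4.57], [0, 2.65], [-2.85, 2.85]. Speed limits (rad/s): [2.79, 2.79, 3.14, 3.14, 3.14, 3.14].

INTERFACE

Orientations are given as a unit quaternion [x, y, z, w].
In Python, from station import sense, eyes, job gives the robot as it stands.
- The arm moves only by the tool pendant, called after "Request:" as name(argument=value, ...) on one line, values as JSON. Schema: {"type":"object","properties":{"rows":{"type":"array","items":{"type":"object","properties":{"sx":{"type":"number"},"sy":{"type":"number"},"sz":{"type":"number"},"yaw":{"type":"number"},"aperture":{"type":"number"}},"additionalProperties":false,"required":["aperture"]},"minItems":1,"maxItems":20},"clamp_n":{"type":"number"},"only":{"type":"string"},"quiet":{"type":"boolean"},"lines":{"type":"string"}},"required":["rows"],"additionalProperties":false}. rows is a list of rows, 1 to 20 of them, each an object with the fields sx, sy, sz (the shift in m), yaw (a turn about the tool's z in rad), aperture (the opening from 0.0 (shut) to 1.0 (fully open)); a field left out counts as zero (the opening has to be given); each row is the pose to reach, as a shift and turn from the pose commanded when the call began, along the tool's axes at that moment; what a row does not reach only later rows make up. A row lasts 1/10 s, in which the tool goes at most 0.05 m and 0.15 rad, less where a joint would pass 70% of its speed; a pose out of reach is approached as far as the arm can. The fingers move at their own pace and stop on an object; clamp_n is the grip in N (left out, the last holds). Time passes only in rows, so rows that do not move let the fingers close. The tool returns the time, the measured TCP pose, the force, the opening and the grip force at its end. only (a regular expression) keeps the lines of the reply that match it, lines (a string "A,B") keeps lines A to B, and quiet returns only ok. Input that does not fit is refused with a message, and nothing moves.
- sense(): the state, without advancing time (a new reading comes with each control period).
- eyes.snapshot(name): name is "scene" or "top" or "wrist"; returns a dict with "pixels" (384x512x3 uint8, red, green, blue), "range_z" (384x512 float32, m along the optical axis (not along the pixel's ray), 0 where there is no reading), "fov_y" (degrees; the focal length in pixels is half the picture's height over the tangent of half this angle, whatever the lens; pixels are square), "cx", "cy" (the principal point, pixels), "R" (3x3) and "t" (3): a world point X has camera coordinates R X + t; the wrist camera has in their place "hand_eye" (4x4, takes a point from camera to tool coordinates, whose origin is the TCP and whose axes are the flange's). Camera axes: x right, y down, z forward; pixel columns grow to the right and rows downward; lengths in m; the calibration is good to about 2 mm. A picture is of the moment at which its call begins: read the wrist's pose just before it.
- job.sign_off(): hands the job in; it is judged then, once.
The state is a dict: "t": time; "q": joint angles; "qd": joint speeds; "tau": joint torques, N m; "tcp_pos": TCP position; "tool_rot": TCP orientation; "force": force on the tool from outside, world axes, zero at the start; "ft_torque": the same for the moment, N m; "finger_gap": opening from 0.0 (shut) to 1.0 (fully open); "gripper_force": force on a finger pad.
Only numpy, scipy, OpenCV 4.12 (cv2) and the standard library are available. Lean on these libraries where they do the work, as an engineer would, in place of code of your own. Each camera call takes 0.05 s, during which the arm holds its last target. There are 200 camera calls.

TASK

Two terracotta tiles lie on slate boards in front of wooden fences, but only one lies far enough from its fence to take the upright wooden spacer. Stand the spacer upright on the slate in that gap, about centred behind the tile and not sticking out past its sides, and let go of it; then push that tile with the fingers squarely up against the spacer until tile, spacer and fence are flush and tight, and finish while still holding the tile there with a firm, steady push. Leave the other tile and the pottery and tool around them where they are.

Things in the scene. Friction and masses are not known exactly. Their poses are not given: they have to be found in the camera images.
- spacer: plain wooden spacer strip standing on edge on the table, 14 mm thick (its x), 50 mm long (its y), 55 mm tall (z), about 50 g; origin at the centre of its underside. Its 14 mm thickness goes across the gap; standing in the gap it rises 33 mm above tile and fence
- board_a: fixed slate setting board, 170 mm (its x) x 120 mm (its y) x 12 mm thick, with a fixed wooden fence bar (25 mm thick, 110 mm long along y, 22 mm high above the slate, as high as a tile) at its far end. Origin at the centre of the slate's underside (the slate's upper face is 12 mm above it); x points across the board towards the fence, whose face on the tile's side is at x = +50 mm
- board_b: a second board and fence just like board_a; which of the two is on the left varies
- board_a_fence (a point): middle of board_a's fence face at the level of the slate's upper face
- board_b_fence (a point): the same point on board_b
- tile_a: terracotta tile, 80 x 80 mm square and 22 mm thick, about 0.26 kg, lying flat and loose on board_a in front of its fence; origin at the centre of its underside, its x axis points across the gap to the fence (to within 0.1 rad at the start), z up. The gap between a tile and its fence is 22 to 30 mm at one board and only 5 to 9 mm at the other: measure it
- tile_b: terracotta tile, 80 x 80 mm square and 22 mm thick, about 0.26 kg, lying flat and loose on board_b in front of its fence; origin at the centre of its underside, its x axis points across the gap to the fence (to within 0.1 rad at the start), z up. Either tile, pushed while askew, may stay askew by friction with the fingers unless straightened
- pot_lid: terracotta teapot lid with a knob, 68 mm across, 38 mm high; bystander, leave it alone
- teapot: small terracotta teapot, body 90 mm across, 89 mm high, spout and handle along its x axis, 145 mm over both; bystander, leave it alone
- tea_cup: terracotta cup without handle, 66 mm across, 55 mm high; bystander, leave it alone
- clay_stick: flat wooden modelling stick, 150 x 11 x 7 mm, lying between the boards; bystander, leave it alone

How it is judged:
By the outcome, as a careful person would: the job done as asked, in the order asked, and still so for the second after the job is handed in, while the arm keeps its last pose, push and grip.
It also fails if it takes over 54 s, if anything falls off the work surface, if the arm or the gripper's body presses on something with over 40 N, if the wrist force passes 120 N, or if a joint passes its speed limit or range.

## Working session

There is one attempt and no reset: what is moved stays moved. The work goes in short steps, Python scripts to look and compute and a tool call to move; the robot and the scene stay as the last step left them, time stands still between calls to the robot, and variables do not carry over. Pictures are saved under pics/ and viewed, at most 10 in all, crops included, and the job is handed in when it is done.

```bash
mkdir -p pics; ls; python3 - <<'E'
from station import sense, eyes
import cv2, numpy as np
s=sense();print({k:np.round(v,3) for k,v in s.items()})
for n in("top","scene"):
    d=eyes.snapshot(n);cv2.imwrite(f"pics/{n}0.png",cv2.resize(d["pixels"][:,:,::-1],(800,600),interpolation=cv2.INTER_CUBIC))
    np.savez(f"pics/{n}0.npz",**d)
    print(n,d["fov_y"],d["cx"],d["cy"],d["R"],d["t"])
E
```

```text
pics
{'t': np.float64(0.0), 'q': array([ 0.953,  0.528,  1.434,  0.   ,  1.181, -0.178]), 'qd': array([ 0.002, -0.   , -0.001, -0.001,  0.002, -0.   ]), 'tau': array([-1.0000e-03, -4.4236e+01, -1.7802e+01, -0.0000e+00,  9.0000e-03,
        0.0000e+00]), 'tcp_pos': array([0.265, 0.565, 0.231]), 'tool_rot': array([ 0.218,  0.976, -0.001, -0.   ]), 'force': array([-0.144,  0.229, -0.078]), 'ft_torque': array([-0.042, -0.068,  0.025]), 'gripper_force': np.float64(0.0), 'finger_gap': np.float64(0.998)}
top 42.00549926356881 254.90384395288197 190.18737419060648 [[-0.00356762 -0.99982816 -0.01819127]
 [-0.98826528  0.00630314 -0.15261722]
 [ 0.15270566  0.01743332 -0.98811794]] [0.01513413 0.57886272 1.1030982 ]
scene 57.57631204212341 255.43914677669397 185.73094232255698 [[-0.00795944  0.99976497 -0.02016538]
 [ 0.56418863 -0.01215989 -0.82555637]
 [-0.82560755 -0.01794805 -0.56395925]] [-0.00828833 -0.25921757  1.43656795]
```

View pics/top0.png

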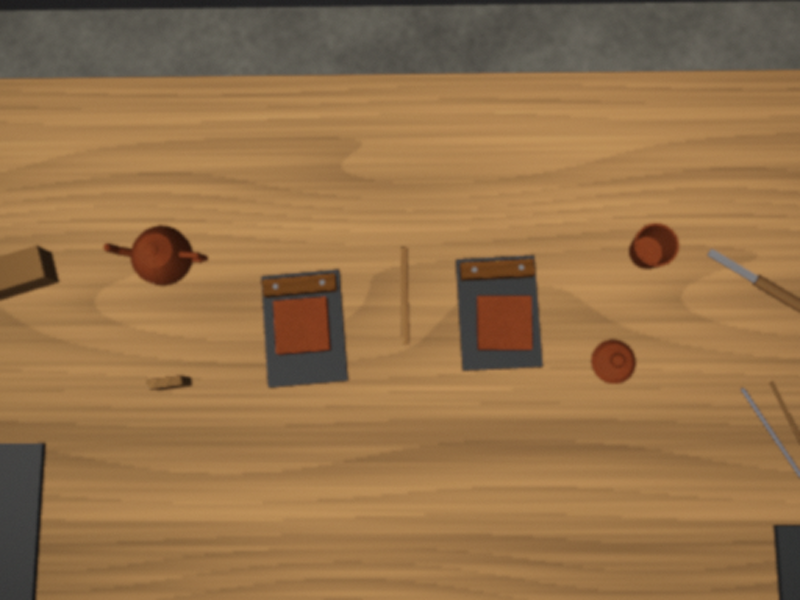

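View pics/scene0.png

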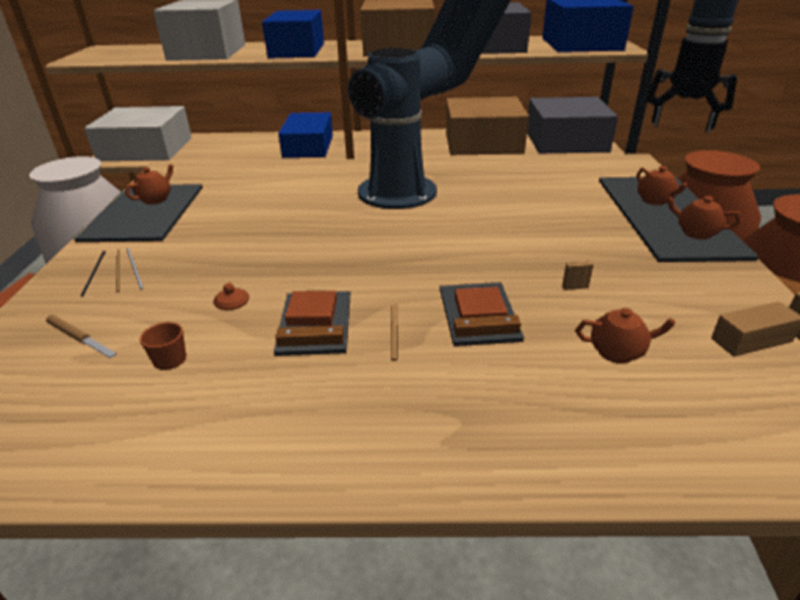

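The top view shows the right-hand board (500,312) with the wide gap between the tile edge at row 296 and the fence at row 278. The left board's gap is narrow. The spacer is at (168,382), long axis roughly along y.

```bash
cat > h.py <<'E'
import numpy as np, cv2
from scipy.spatial.transform import Rotation as Ro
def cam(d,s=None):
    """returns K, Rwc, twc (camera to world)"""
    f=d["pixels"].shape[0]/2/np.tan(np.radians(d["fov_y"])/2)
    K=np.array([[f,0,d["cx"]],[0,f,d["cy"]],[0,0,1.]])
    if "R" in d: return K,np.array(d["R"]).T,-np.array(d["R"]).T@d["t"]
    T=np.eye(4);T[:3,:3]=Ro.from_quat(s["tool_rot"]).as_matrix();T[:3,3]=s["tcp_pos"]
    T=T@np.array(d["hand_eye"]);return K,T[:3,:3],T[:3,3]
def plane(d,uv,z,s=None):
    K,R,t=cam(d,s);uv=np.atleast_2d(uv).astype(float)
    r=(R@np.linalg.inv(K)@np.c_[uv,np.ones(len(uv))].T).T
    return t+r*((z-t[2])/r[:,2])[:,None]
def ortho(d,x0,x1,y0,y1,z,mm,s=None):
    """rectify world plane z: row 0 = x1, col 0 = y1 ; mm per px"""
    K,R,t=cam(d,s);P=K@np.c_[R.T,-R.T@t]
    H=P@np.array([[0,-mm/1e3,x1],[0-mm/1e3*0,0,0],[0,0,0],[0,0,1]],float) if 0 else P@np.array([[0,-mm/1e3,x1],[-mm/1e3,0,y1],[0,0,z],[0,0,1]])
    return cv2.warpPerspective(d["pixels"][:,:,::-1],H,(int((y1-y0)*1e3/mm),int((x1-x0)*1e3/mm)),flags=cv2.INTER_CUBIC|cv2.WARP_INVERSE_MAP)
def totool(s,v):  # world shift -> tool axes
    return Ro.from_quat(s["tool_rot"]).as_matrix().T@np.asarray(v)
E
sed -i 's/    H=.*if 0 else P@/    H=P@/' h.py
python3 - <<'E'
from h import *
from station import sense
d=np.load("pics/top0.npz");k=.64
print("spacer top",plane(d,np.array([[147,378],[182,376],[147,388],[184,387]])*k,.055).round(4))
print("tileR",plane(d,np.array([[477,296],[531,295],[534,349],[479,351]])*k,.034).round(4))
print("fenceR",plane(d,np.array([[460,279],[535,276]])*k,.034).round(4))
print("tileL",plane(d,np.array([[273,299],[327,296]])*k,.034).round(4), "fenceL",plane(d,np.array([[264,296],[338,291]])*k,.034).round(4))
s=sense();m=Ro.from_quat(s["tool_rot"]).as_matrix();print(m.round(3))
print(totool(s,np.array([.41,.35,.231])-s["tcp_pos"]))
E
```

```text
spacer top [[0.4618 0.3746 0.055 ]
 [0.4644 0.324  0.055 ]
 [0.4475 0.3739 0.055 ]
 [0.4487 0.3205 0.055 ]]
tileR [[ 0.5816 -0.1041  0.034 ]
 [ 0.5826 -0.1838  0.034 ]
 [ 0.5026 -0.1858  0.034 ]
 [ 0.5001 -0.1055  0.034 ]]
fenceR [[ 0.6073 -0.0793  0.034 ]
 [ 0.6111 -0.1906  0.034 ]]
tileL [[0.579  0.1987 0.034 ]
 [0.583  0.1183 0.034 ]] fenceL [[0.5836 0.2122 0.034 ]
 [0.5904 0.102  0.034 ]]
[[-0.905  0.425 -0.001]
 [ 0.425  0.905 -0.002]
 [ 0.    -0.002 -1.   ]]
[-2.22625594e-01 -1.33330447e-01 -1.10531156e-04]
```

```bash
python3 - <<'E'
from h import *
from station import sense
s=sense();print(totool(s,np.array([.456,.348,.231])-s["tcp_pos"]))
E
```

```text
[-2.65118119e-01 -1.15599609e-01 -1.62349397e-04]
```

Request:
pendant(rows=[{"sx":-0.265, "sy":-0.1156, "yaw":1.08, "aperture":1}, {"sx":-0.265, "sy":-0.1156, "yaw":1.08, "aperture":1}, {"sx":-0.265, "sy":-0.1156, "yaw":1.08, "aperture":1}, {"sx":-0.265, "sy":-0.1156, "yaw":1.08, "aperture":1}, {"sx":-0.265, "sy":-0.1156, "yaw":1.08, "aperture":1}, {"sx":-0.265, "sy":-0.1156, "yaw":1.08, "aperture":1}, {"sx":-0.265, "sy":-0.1156, "yaw":1.08, "aperture":1}, {"sx":-0.265, "sy":-0.1156, "yaw":1.08, "aperture":1}, {"sx":-0.265, "sy":-0.1156, "yaw":1.08, "aperture":1}, {"sx":-0.265, "sy":-0.1156, "yaw":1.08, "aperture":1}, {"sx":-0.265, "sy":-0.1156, "yaw":1.08, "aperture":1}, {"sx":-0.265, "sy":-0.1156, "yaw":1.08, "aperture":1}])

```text
t: 1.3
tcp_pos: [0.4557, 0.3492, 0.2316]
tool_rot: [0.688, 0.726, -0.0, -0.0]
force: [-0.2, -0.0, 0.1]
finger_gap: 1.001
gripper_force: 0.0
```

```bash
python3 - <<'E'
from h import *
from station import sense,eyes
s=sense();d=eyes.snapshot("wrist");print(s["q"].round(3),s["tcp_pos"],Ro.from_quat(s["tool_rot"]).as_matrix().round(3),d["hand_eye"],d["fov_y"])
o=ortho(d,.38,.53,.26,.44,.055,.25,s);cv2.imwrite("pics/w1.png",o)
E
```

```text
[0.459 0.459 1.563 0.    1.12  0.405] [0.45568105 0.34921341 0.23161841] [[-0.054  0.999 -0.   ]
 [ 0.999  0.054 -0.   ]
 [ 0.    -0.    -1.   ]] [[-1.76986223e-04 -9.55238101e-01 -2.95838030e-01  7.46440767e-02]
 [ 9.99999767e-01  2.61372653e-05 -6.82648859e-04 -4.63405405e-04]
 [ 6.59824597e-04 -2.95838082e-01  9.55237873e-01 -1.42021146e-01]
 [ 0.00000000e+00  0.00000000e+00  0.00000000e+00  1.00000000e+00]] 62.97514997362614
```

View pics/w1.png

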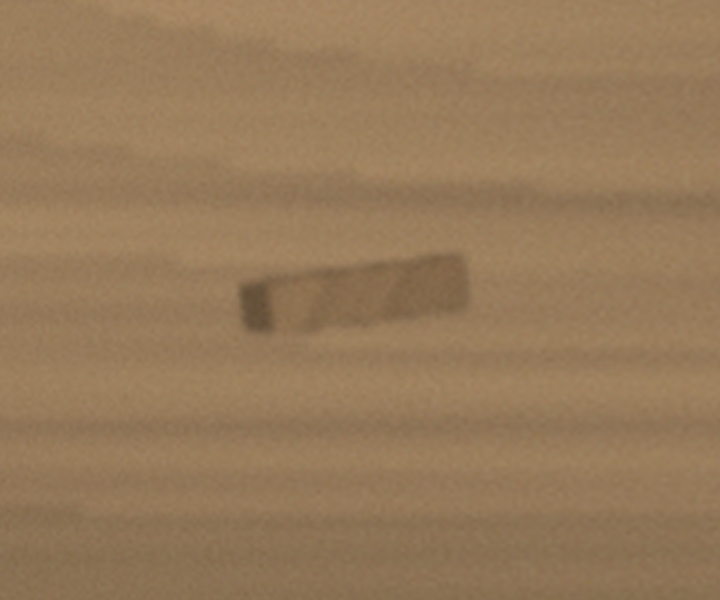

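The wrist view rectified at z=55 mm shows the spacer's top face with corners at (268,278), (462,256), (468,311), (274,331). That puts its centre at (0.4565, 0.348), yaw about +0.11.

Request:
pendant(rows=[{"sx":-0.0012, "sy":0.0008, "sz":0.05, "yaw":-0.06, "aperture":0.6}, {"sx":-0.0012, "sy":0.0008, "sz":0.1, "yaw":-0.06, "aperture":0.6}, {"sx":-0.0012, "sy":0.0008, "sz":0.15, "yaw":-0.06, "aperture":0.6}, {"sx":-0.0012, "sy":0.0008, "sz":0.1826, "yaw":-0.06, "aperture":0.6}, {"sx":-0.0012, "sy":0.0008, "sz":0.1826, "yaw":-0.06, "aperture":0.6}, {"sx":-0.0012, "sy":0.0008, "sz":0.1826, "yaw":-0.06, "aperture":0.6}, {"sx":-0.0012, "sy":0.0008, "sz":0.1826, "yaw":-0.06, "aperture":0}, {"sx":-0.0012, "sy":0.0008, "sz":0.1826, "yaw":-0.06, "aperture":0}, {"sx":-0.0012, "sy":0.0008, "sz":0.1826, "yaw":-0.06, "aperture":0}, {"sx":-0.0012, "sy":0.0008, "sz":0.1826, "yaw":-0.06, "aperture":0}, {"sx":-0.0012, "sy":0.0008, "sz":0.1826, "yaw":-0.06, "aperture":0}, {"sx":-0.0012, "sy":0.0008, "sz":0.1826, "yaw":-0.06, "aperture":0}, {"sx":-0.0012, "sy":0.0008, "sz":0.1826, "yaw":-0.06, "aperture":0}, {"sx":-0.0012, "sy":0.0008, "sz":0.1826, "yaw":-0.06, "aperture":0}], clamp_n=40)

```text
t: 2.75
tcp_pos: [0.4585, 0.3482, 0.0513]
tool_rot: [0.666, 0.746, 0.002, 0.001]
force: [-0.2, -0.6, 6.5]
finger_gap: 0.144
gripper_force: 39.2
```

```bash
python3 - <<'E'
from h import *
from station import sense
s=sense();print(totool(s,np.array([.55,-.22,.25])-s["tcp_pos"]),Ro.from_quat(s["tool_rot"]).as_matrix().round(3))
E
```

```text
[-0.57449218  0.02831132 -0.19951831] [[-0.112  0.994  0.004]
 [ 0.994  0.112  0.002]
 [ 0.002  0.004 -1.   ]]
```

Request:
pendant(rows=[{"sz":-0.05, "aperture":0}, {"sz":-0.1, "aperture":0}, {"sz":-0.15, "aperture":0}, {"sx":-0.04, "sz":-0.18, "aperture":0}, {"sx":-0.09, "sy":0.005, "sz":-0.2, "yaw":0.02, "aperture":0}, {"sx":-0.14, "sy":0.007, "sz":-0.2, "yaw":0.04, "aperture":0}, {"sx":-0.19, "sy":0.01, "sz":-0.2, "yaw":0.08, "aperture":0}, {"sx":-0.24, "sy":0.012, "sz":-0.2, "yaw":0.08, "aperture":0}, {"sx":-0.29, "sy":0.014, "sz":-0.2, "yaw":0.08, "aperture":0}, {"sx":-0.34, "sy":0.016, "sz":-0.2, "yaw":0.08, "aperture":0}, {"sx":-0.39, "sy":0.018, "sz":-0.2, "yaw":0.08, "aperture":0}, {"sx":-0.44, "sy":0.02, "sz":-0.2, "yaw":0.08, "aperture":0}, {"sx":-0.49, "sy":0.024, "sz":-0.2, "yaw":0.08, "aperture":0}, {"sx":-0.54, "sy":0.027, "sz":-0.2, "yaw":0.08, "aperture":0}, {"sx":-0.575, "sy":0.028, "sz":-0.2, "yaw":0.08, "aperture":0}, {"sx":-0.575, "sy":0.028, "sz":-0.2, "yaw":0.08, "aperture":0}, {"sx":-0.575, "sy":0.028, "sz":-0.2, "yaw":0.08, "aperture":0}, {"sx":-0.575, "sy":0.028, "sz":-0.2, "yaw":0.08, "aperture":0}])

```text
t: 4.55
tcp_pos: [0.5486, -0.2196, 0.2491]
tool_rot: [0.695, 0.719, 0.0, -0.001]
force: [0.0, 0.3, 0.1]
finger_gap: 0.141
gripper_force: 39.3
```

```bash
python3 - <<'E'
from h import *
from station import sense,eyes
s=sense();d=eyes.snapshot("wrist");print(s["q"].round(3),s["tcp_pos"],Ro.from_quat(s["tool_rot"]).as_matrix().round(3))
o=ortho(d,.48,.65,-.24,-.04,.034,.25,s);cv2.imwrite("pics/w2.png",o)
cv2.imwrite("pics/w2raw.png",d["pixels"][:,:,::-1])
E
```

```text
[-0.57   0.462  1.5    0.     1.18  -0.603] [ 0.54856683 -0.21956046  0.24912202] [[-0.033  0.999 -0.001]
 [ 0.999  0.033  0.001]
 [ 0.001 -0.001 -1.   ]]
```

View pics/w2.png

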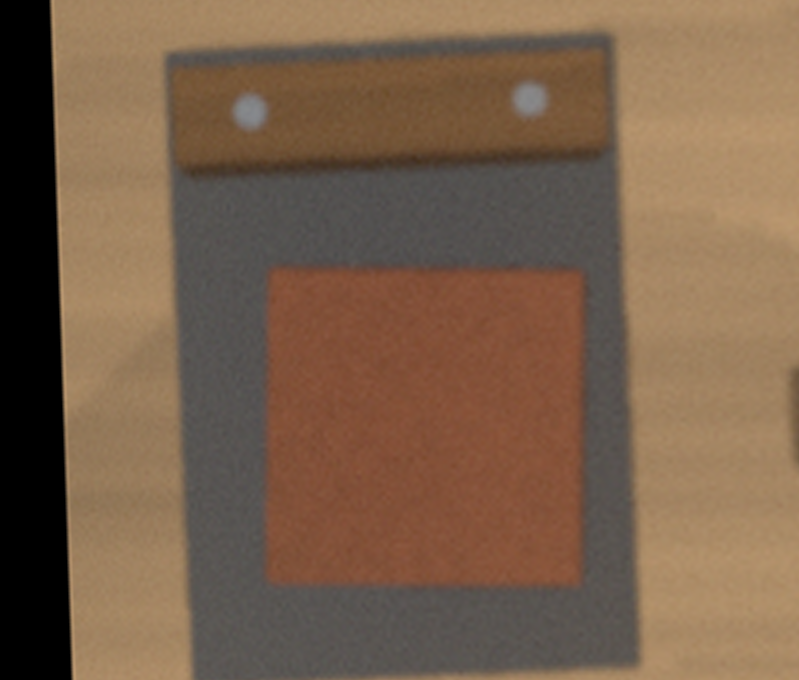

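View pics/w2raw.png

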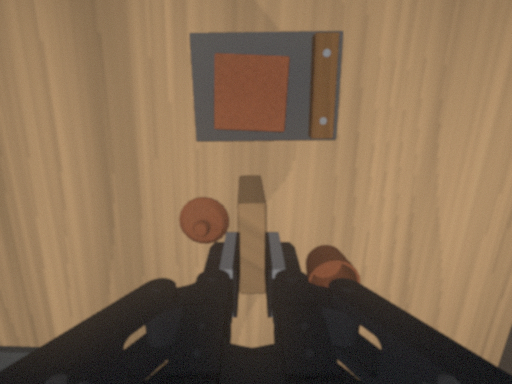

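The rectified view gives tile corners (268,268)–(583,270)–(582,584), fence face line from (178,162) to (603,151). So the gap is about 27 mm and the fence yaw about +0.037. In the raw wrist picture the spacer is held straight between the pads, top face at rows 200–292, columns 238–267.

```bash
python3 - <<'E'
from h import *
from station import sense
import cv2
s=sense()
class D(dict):pass
img=cv2.imread("pics/w2raw.png");he=np.array([[-1.76986223e-04,-9.55238101e-01,-2.95838030e-01,7.46440767e-02],[9.99999767e-01,2.61372653e-05,-6.82648859e-04,-4.63405405e-04],[6.59824597e-04,-2.95838082e-01,9.55237873e-01,-1.42021146e-01],[0,0,0,1]])
from station import eyes
d=eyes.snapshot("wrist")
p=plane(d,[[238,200],[267,200],[239,292],[267,292]],s["tcp_pos"][2]+.0037,s)
print([totool(s,q-s["tcp_pos"]).round(4) for q in p])
b=plane(d,[[240,177],[262,177]],s["tcp_pos"][2]-.0513,s)
print([totool(s,q-s["tcp_pos"]).round(4) for q in b])
print(totool(s,np.array([.5998,-.1443,.0633])-s["tcp_pos"]))
cv2.imwrite("pics/hand.png",cv2.resize(d["pixels"][160:310,190:320,::-1],None,fx=5,fy=4*1.0,interpolation=cv2.INTER_CUBIC)[:600])
E
```

```text
[array([ 0.0265, -0.0071, -0.0037]), array([ 0.0265,  0.0065, -0.0037]), array([-0.0235, -0.0072, -0.0037]), array([-0.0235,  0.0072, -0.0037])]
[array([ 0.0229, -0.0082,  0.0513]), array([0.0229, 0.0058, 0.0513])]
[0.07303839 0.05366509 0.18591535]
```

View pics/hand.png

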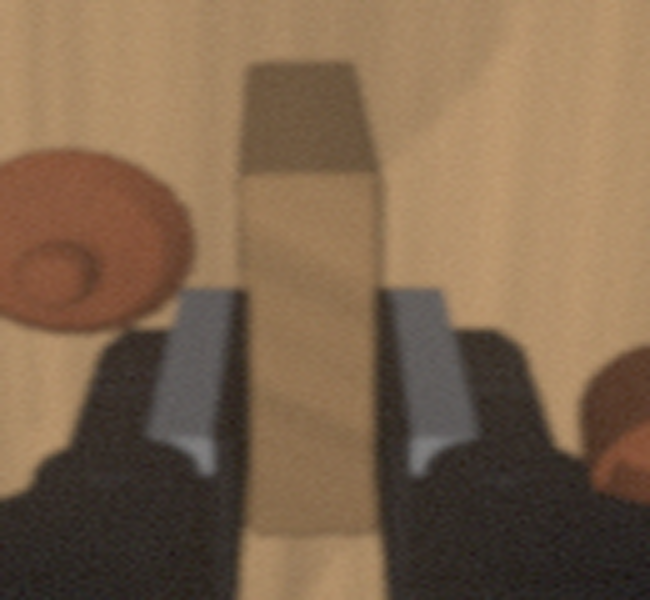

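Request:
pendant(rows=[{"sx":0.04, "sy":0.03, "yaw":-0.004, "aperture":0}, {"sx":0.072, "sy":0.0537, "sz":0.02, "yaw":-0.004, "aperture":0}, {"sx":0.072, "sy":0.0537, "sz":0.06, "yaw":-0.004, "aperture":0}, {"sx":0.072, "sy":0.0537, "sz":0.1, "yaw":-0.004, "aperture":0}, {"sx":0.072, "sy":0.0537, "sz":0.14, "yaw":-0.004, "aperture":0}, {"sx":0.072, "sy":0.0537, "sz":0.154, "yaw":-0.004, "aperture":0}, {"sx":0.072, "sy":0.0537, "sz":0.154, "yaw":-0.004, "aperture":0}, {"sx":0.072, "sy":0.0537, "sz":0.154, "yaw":-0.004, "aperture":0}, {"sx":0.072, "sy":0.0537, "sz":0.154, "yaw":-0.004, "aperture":0}])

```text
t: 5.55
tcp_pos: [0.6023, -0.1478, 0.0975]
tool_rot: [0.694, 0.72, 0.001, 0.002]
force: [0.2, 0.7, -0.6]
finger_gap: 0.144
gripper_force: 39.3
```

```bash
python3 - <<'E'
from h import *
from station import sense,eyes
s=sense();d=eyes.snapshot("wrist");print(totool(s,np.array([.5998,-.1443,.0633])-s["tcp_pos"]),Ro.from_quat(s["tool_rot"]).as_matrix().round(3))
cv2.imwrite("pics/w3.png",cv2.resize(d["pixels"][:,:,::-1],(800,600),interpolation=cv2.INTER_CUBIC))
E
```

```text
[ 0.0036806  -0.00251844  0.03413796] [[-0.036  0.999  0.004]
 [ 0.999  0.036 -0.002]
 [-0.002  0.004 -1.   ]]
```

View pics/w3.png

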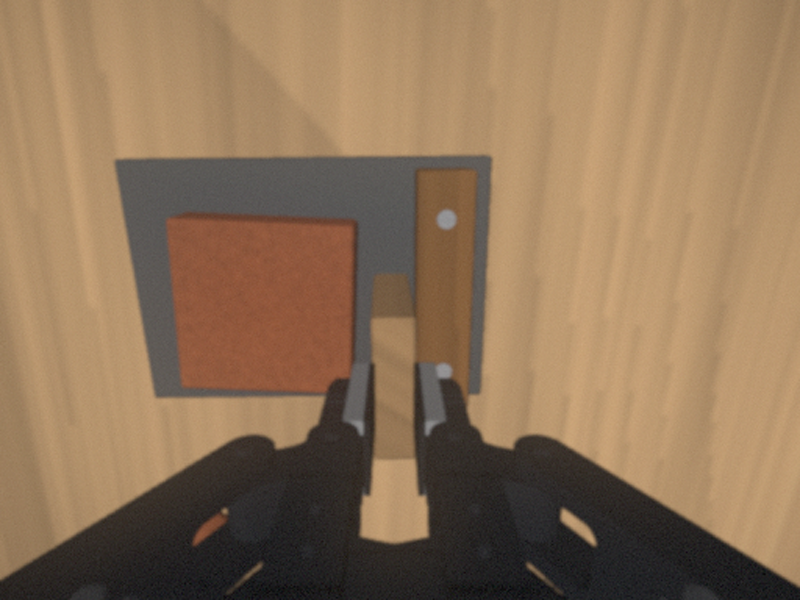

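The spacer hovers just above the gap: its lower end at (375–412,275) sits between tile edge (356) and fence edge (416), slightly to the fence side. I'll let the arm settle and re-measure before descending.

Request:
pendant(rows=[{"aperture":0}, {"aperture":0}, {"aperture":0}])

```text
t: 5.9
tcp_pos: [0.6008, -0.1474, 0.0956]
tool_rot: [0.694, 0.72, 0.0, 0.0]
force: [-0.4, 0.6, -0.9]
finger_gap: 0.145
gripper_force: 39.3
```

```bash
python3 - <<'E'
from h import *
from station import sense,eyes
s=sense();d=eyes.snapshot("wrist");print(totool(s,np.array([.5998,-.1443,.0633])-s["tcp_pos"]),Ro.from_quat(s["tool_rot"]).as_matrix().round(3))
k=.64
a=plane(d,np.array([[416,170],[415,300],[357,222],[353,385]])*k,.034,s)
b=plane(d,np.array([[375,275],[412,275]])*k,s["tcp_pos"][2]-.0513,s)
print("fence",a[:2].round(4),"tile",a[2:].round(4),"spacer bottom",b.round(4))
t=plane(d,np.array([[372,318],[415,318],[375,458],[413,458]])*k,s["tcp_pos"][2]+.0037,s);print("top",t.round(4))
E
```

```text
[ 0.00311353 -0.00092512  0.032324  ] [[-0.036  0.999  0.001]
 [ 0.999  0.036 -0.   ]
 [-0.     0.001 -1.   ]]
fence [[ 0.607  -0.0825  0.034 ]
 [ 0.6092 -0.1375  0.034 ]] tile [[ 0.5835 -0.1043  0.034 ]
 [ 0.5826 -0.1796  0.034 ]] spacer bottom [[ 0.5918 -0.1241  0.0443]
 [ 0.6069 -0.1236  0.0443]]
top [[ 0.5929 -0.1228  0.0993]
 [ 0.6058 -0.1224  0.0993]
 [ 0.595  -0.1718  0.0993]
 [ 0.6075 -0.1713  0.0993]]
```

Request:
pendant(rows=[{"sx":0.0035, "sy":-0.0025, "aperture":0}, {"sx":0.0035, "sy":-0.0025, "sz":0.01, "aperture":0}, {"sx":0.0035, "sy":-0.0025, "sz":0.02, "aperture":0}, {"sx":0.0035, "sy":-0.0025, "sz":0.027, "aperture":0}, {"sx":0.0035, "sy":-0.0025, "sz":0.031, "aperture":0}, {"sx":0.0035, "sy":-0.0025, "sz":0.031, "aperture":0}, {"sx":0.0035, "sy":-0.0025, "sz":0.031, "aperture":0}, {"sx":0.0035, "sy":-0.0025, "sz":0.031, "aperture":0}])

```text
t: 6.75
tcp_pos: [0.5979, -0.1438, 0.0637]
tool_rot: [0.694, 0.72, -0.0, -0.0]
force: [-0.9, -0.0, -0.8]
finger_gap: 0.139
gripper_force: 39.3
```

Request:
pendant(rows=[{"sz":0.0012, "aperture":0}, {"sz":0.0012, "aperture":0}, {"sz":0.0012, "aperture":0}])

```text
t: 7.05
tcp_pos: [0.5982, -0.1439, 0.0634]
tool_rot: [0.694, 0.72, 0.0, 0.0]
force: [-1.0, -0.1, 4.0]
finger_gap: 0.144
gripper_force: 39.9
```

Request:
pendant(rows=[{"sz":0.0005, "aperture":0.2}, {"sz":0.0005, "aperture":0.25}, {"sz":0.0005, "aperture":0.35}, {"sz":0.0005, "aperture":0.4}, {"sz":-0.02, "aperture":0.4}, {"sz":-0.05, "aperture":0.4}, {"sx":-0.02, "sy":-0.02, "sz":-0.1, "aperture":0.4}, {"sx":-0.06, "sy":-0.05, "sz":-0.13, "aperture":0.4}, {"sx":-0.06, "sy":-0.05, "sz":-0.13, "aperture":0.4}, {"sx":-0.06, "sy":-0.05, "sz":-0.13, "aperture":0.4}, {"sx":-0.06, "sy":-0.05, "sz":-0.13, "aperture":0.4}])

```text
t: 8.15
tcp_pos: [0.5498, -0.2049, 0.1919]
tool_rot: [0.695, 0.719, 0.0, -0.001]
force: [0.3, 0.0, 0.1]
finger_gap: 0.401
gripper_force: 0.0
```

```bash
python3 - <<'E'
from h import *
from station import sense,eyes
s=sense();d=eyes.snapshot("wrist");print(s["tcp_pos"],s["q"].round(3))
a=ortho(d,.48,.65,-.22,-.07,.034,.4,s);b=ortho(d,.48,.65,-.22,-.07,.067,.4,s)
cv2.imwrite("pics/w4.png",np.hstack([a,b]))
E
```

```text
[ 0.5497849  -0.20489964  0.19193601] [-5.470e-01  5.250e-01  1.570e+00  1.000e-03  1.048e+00 -5.830e-01]
```

View pics/w4.png

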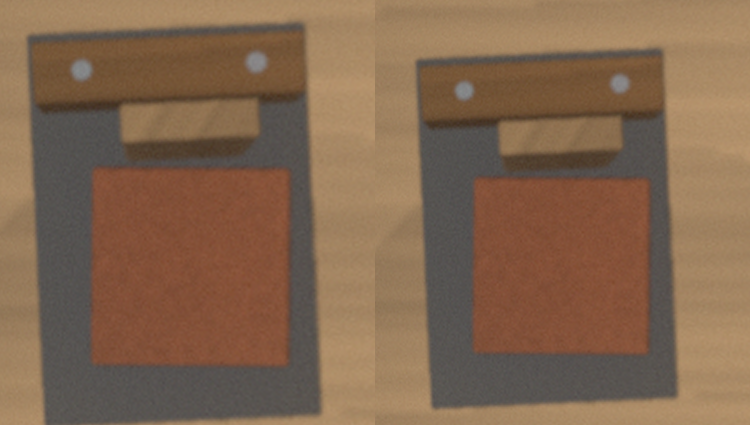

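The spacer stands upright in the gap: top-face centre is at (0.5956,−0.1442), in line with the tile centre (0.543,−0.146). Next I'll turn 90° so both fingers push on the tile's near face.

Request:
pendant(rows=[{"sx":0.0589, "sy":-0.064, "yaw":1.568, "aperture":0.5}, {"sx":0.0589, "sy":-0.064, "yaw":1.568, "aperture":0.5}, {"sx":0.0589, "sy":-0.064, "yaw":1.568, "aperture":0.5}, {"sx":0.0589, "sy":-0.064, "yaw":1.568, "aperture":0.5}, {"sx":0.0589, "sy":-0.064, "yaw":1.568, "aperture":0.5}, {"sx":0.0589, "sy":-0.064, "yaw":1.568, "aperture":0.5}, {"sx":0.0589, "sy":-0.064, "yaw":1.568, "aperture":0.5}, {"sx":0.0589, "sy":-0.064, "yaw":1.568, "aperture":0.5}, {"sx":0.0589, "sy":-0.064, "yaw":1.568, "aperture":0.5}, {"sx":0.0589, "sy":-0.064, "yaw":1.568, "aperture":0.5}, {"sx":0.0589, "sy":-0.064, "yaw":1.568, "aperture":0.5}, {"sx":0.0589, "sy":-0.064, "sz":0.04, "yaw":1.568, "aperture":0.5}, {"sx":0.0589, "sy":-0.064, "sz":0.08, "yaw":1.568, "aperture":0.5}, {"sx":0.0589, "sy":-0.064, "sz":0.12, "yaw":1.568, "aperture":0.5}, {"sx":0.0589, "sy":-0.064, "sz":0.142, "yaw":1.568, "aperture":0.5}, {"sx":0.0589, "sy":-0.064, "sz":0.142, "yaw":1.568, "aperture":0.5}, {"sx":0.0589, "sy":-0.064, "sz":0.142, "yaw":1.568, "aperture":0.5}, {"sx":0.0589, "sy":-0.064, "sz":0.142, "yaw":1.568, "aperture":0.5}])

```text
t: 10.0
tcp_pos: [0.4849, -0.1488, 0.0515]
tool_rot: [1.0, 0.02, 0.001, 0.0]
force: [-0.7, -0.9, 0.2]
finger_gap: 0.496
gripper_force: 0.0
```

```bash
python3 - <<'E'
from h import *
from station import sense
s=sense();print(s["q"].round(3),Ro.from_quat(s["tool_rot"]).as_matrix().round(3))
E
```

```text
[-0.518  0.671  1.866  0.     0.604  1.013] [[ 0.999  0.04   0.001]
 [ 0.04  -0.999 -0.001]
 [ 0.001  0.001 -1.   ]]
```

Request:
pendant(rows=[{"sz":0.006, "aperture":0.5}, {"sz":0.01, "aperture":0.5}, {"sz":0.012, "aperture":0.5}, {"sz":0.014, "aperture":0.5}, {"sz":0.014, "aperture":0.5}, {"sz":0.014, "aperture":0.5}])

```text
t: 10.6
tcp_pos: [0.4841, -0.1491, 0.0368]
tool_rot: [1.0, 0.019, 0.0, 0.0]
force: [0.7, 0.3, 0.3]
finger_gap: 0.505
gripper_force: 0.0
```

```bash
python3 - <<'E'
from h import *
from station import sense,eyes
s=sense();d=eyes.snapshot("wrist")
cv2.imwrite("pics/w5.png",cv2.resize(d["pixels"][:,:,::-1],(800,600),interpolation=cv2.INTER_CUBIC))
E
```

```text
(no output)
```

View pics/w5.png

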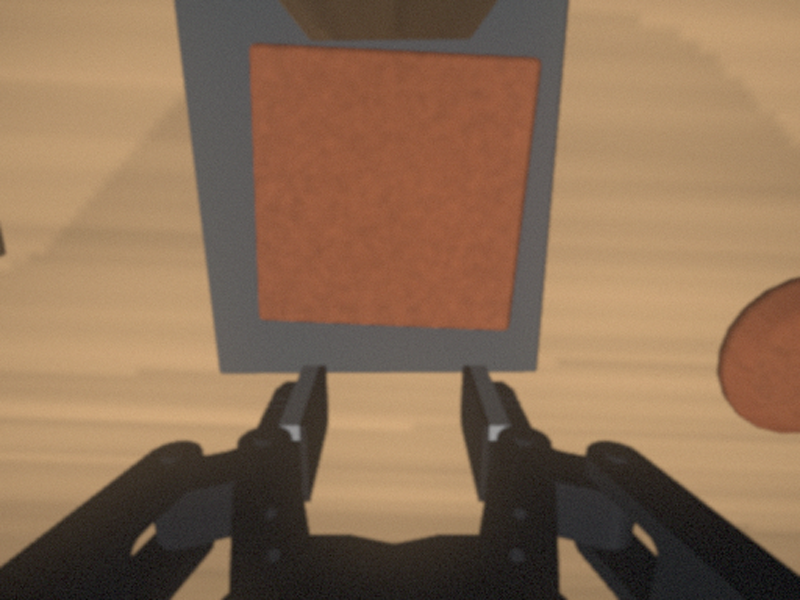

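The fingers straddle the tile's near face (edge at rows 320–330, columns 259–508), sitting about 2 mm to the right of centre. I'll shift across, then push slowly.

Request:
pendant(rows=[{"sx":0.002, "sy":-0.002, "aperture":0.5}, {"sx":0.004, "sy":-0.002, "aperture":0.5}, {"sx":0.006, "sy":-0.002, "aperture":0.5}, {"sx":0.0075, "sy":-0.002, "aperture":0.5}, {"sx":0.009, "sy":-0.002, "aperture":0.5}, {"sx":0.0105, "sy":-0.002, "aperture":0.5}, {"sx":0.012, "sy":-0.002, "aperture":0.5}, {"sx":0.0135, "sy":-0.002, "aperture":0.5}, {"sx":0.015, "sy":-0.002, "aperture":0.5}, {"sx":0.0165, "sy":-0.002, "aperture":0.5}, {"sx":0.018, "sy":-0.002, "aperture":0.5}, {"sx":0.018, "sy":-0.002, "aperture":0.5}])

```text
t: 11.85
tcp_pos: [0.5023, -0.1464, 0.0368]
tool_rot: [1.0, 0.019, 0.0, 0.0]
force: [-0.6, -0.5, -0.5]
finger_gap: 0.499
gripper_force: 0.0
```

Request:
pendant(rows=[{"sx":0.001, "aperture":0.5}, {"sx":0.002, "aperture":0.5}, {"sx":0.003, "aperture":0.5}, {"sx":0.003, "aperture":0.5}])

```text
t: 12.25
tcp_pos: [0.5052, -0.1462, 0.0368]
tool_rot: [1.0, 0.019, 0.0, 0.0]
force: [0.3, 0.5, 1.3]
finger_gap: 0.502
gripper_force: 0.0
```

Request:
pendant(rows=[{"sx":0.001, "aperture":0.5}, {"sx":0.002, "aperture":0.5}, {"sx":0.003, "aperture":0.5}, {"sx":0.003, "aperture":0.5}])

```text
t: 12.65
tcp_pos: [0.5082, -0.1461, 0.0368]
tool_rot: [1.0, 0.019, 0.0, 0.0]
force: [0.3, 0.2, 0.0]
finger_gap: 0.496
gripper_force: 0.0
```

```bash
python3 - <<'E'
from h import *
from station import sense,eyes
s=sense();d=eyes.snapshot("top")
hsv=cv2.cvtColor(d["pixels"],cv2.COLOR_RGB2HSV);m=cv2.inRange(hsv,(0,130,60),(9,255,255))
# tile depth check: wrist
d=eyes.snapshot("wrist");hsv=cv2.cvtColor(d["pixels"],cv2.COLOR_RGB2HSV);m=cv2.inRange(hsv,(0,110,60),(10,255,255))
n,l,st,c=cv2.connectedComponentsWithStats(m);i=1+np.argmax(st[1:,4])
q=cv2.approxPolyDP(max(cv2.findContours((l==i).astype(np.uint8),0,2)[0],key=cv2.contourArea),8,True)[:,0]
print(q.tolist(),plane(d,q,.034,s).round(4).tolist())
E
```

```text
[[170, 89], [174, 246], [202, 233], [209, 249], [295, 252], [296, 235], [309, 233], [324, 247], [344, 97]] [[0.5831, -0.108, 0.034], [0.5064, -0.1071, 0.034], [0.5142, -0.1215, 0.034], [0.5053, -0.125, 0.034], [0.5053, -0.1693, 0.034], [0.5149, -0.1691, 0.034], [0.5163, -0.1756, 0.034], [0.5088, -0.184, 0.034], [0.5827, -0.185, 0.034]]
```

```bash
python3 - <<'E'
from h import *
from station import sense,eyes
s=sense();d=eyes.snapshot("wrist");he=np.array(d["hand_eye"]);K=cam(d,s)[0];print(d["cx"],d["cy"])
Z=d["range_z"];P=Ro.from_quat(s["tool_rot"]).as_matrix()
for v in (100,150,200,220,225,230,235,240,245,250,255,260,270,280):
    r=[]
    for u in (195,200,205,250,300,305):
        p=he@np.r_[Z[v,u]*np.linalg.inv(K)@[u,v,1],1];w=P@p[:3]+s["tcp_pos"]
        r.append("%.3f/%.3f/%.3f"%tuple(w))
    print(v,r)
E
```

```text
251.95511681038704 189.2336168564491
100 ['0.579/-0.119/0.034', '0.579/-0.121/0.035', '0.579/-0.123/0.035', '0.580/-0.143/0.034', '0.580/-0.166/0.033', '0.581/-0.168/0.034']
150 ['0.556/-0.118/0.034', '0.556/-0.121/0.033', '0.556/-0.123/0.033', '0.557/-0.144/0.033', '0.558/-0.167/0.033', '0.558/-0.170/0.034']
200 ['0.531/-0.118/0.033', '0.532/-0.121/0.035', '0.532/-0.123/0.034', '0.532/-0.145/0.033', '0.534/-0.169/0.034', '0.534/-0.172/0.034']
220 ['0.521/-0.118/0.034', '0.521/-0.120/0.033', '0.521/-0.123/0.034', '0.522/-0.145/0.034', '0.523/-0.170/0.034', '0.523/-0.173/0.033']
225 ['0.518/-0.118/0.034', '0.518/-0.120/0.034', '0.519/-0.123/0.034', '0.519/-0.145/0.034', '0.520/-0.171/0.034', '0.520/-0.173/0.034']
230 ['0.516/-0.118/0.035', '0.515/-0.120/0.034', '0.516/-0.123/0.035', '0.517/-0.146/0.034', '0.517/-0.171/0.033', '0.517/-0.174/0.033']
235 ['0.517/-0.120/0.044', '0.517/-0.122/0.043', '0.518/-0.124/0.044', '0.514/-0.146/0.035', '0.520/-0.169/0.044', '0.520/-0.171/0.044']
240 ['0.518/-0.121/0.050', '0.518/-0.123/0.049', '0.517/-0.125/0.048', '0.512/-0.146/0.035', '0.519/-0.1
[... 154 characters left out ...]
/-0.170/0.053']
250 ['0.517/-0.122/0.057', '0.518/-0.124/0.059', '0.513/-0.125/0.049', '0.505/-0.146/0.034', '0.518/-0.168/0.055', '0.519/-0.169/0.057']
255 ['0.517/-0.123/0.062', '0.518/-0.125/0.063', '0.511/-0.125/0.051', '0.490/-0.146/0.011', '0.516/-0.168/0.057', '0.519/-0.168/0.063']
260 ['0.517/-0.124/0.066', '0.516/-0.125/0.065', '0.509/-0.125/0.051', '0.486/-0.147/0.011', '0.514/-0.168/0.057', '0.519/-0.168/0.067']
270 ['0.517/-0.125/0.074', '0.512/-0.125/0.064', '0.504/-0.125/0.052', '0.480/-0.147/0.012', '0.508/-0.168/0.057', '0.516/-0.168/0.069']
280 ['0.514/-0.125/0.075', '0.508/-0.125/0.066', '0.499/-0.126/0.053', '0.466/-0.147/0.001', '0.505/-0.168/0.059', '0.512/-0.168/0.070']
```

Depth shows the fingertips at z≈0.043, above the tile, which is still untouched. I'll back off, then lower in small steps while watching the force.

Request:
pendant(rows=[{"sx":-0.01, "aperture":0.5}, {"sx":-0.02, "aperture":0.5}, {"sx":-0.026, "aperture":0.5}, {"sx":-0.026, "aperture":0.5}, {"sx":-0.026, "aperture":0.5}, {"sx":-0.026, "sz":0.002, "aperture":0.5}, {"sx":-0.026, "sz":0.004, "aperture":0.5}, {"sx":-0.026, "sz":0.004, "aperture":0.5}])

```text
t: 13.6
tcp_pos: [0.4821, -0.147, 0.0325]
tool_rot: [1.0, 0.02, -0.0, -0.0]
force: [0.1, -0.2, -0.0]
finger_gap: 0.497
gripper_force: 0.0
```

Request:
pendant(rows=[{"sz":0.002, "aperture":0.5}, {"sz":0.004, "aperture":0.5}, {"sz":0.004, "aperture":0.5}])

```text
t: 13.9
tcp_pos: [0.4819, -0.147, 0.0285]
tool_rot: [1.0, 0.019, -0.0, -0.0]
force: [-0.4, -0.1, 0.5]
finger_gap: 0.501
gripper_force: 0.0
```

Request:
pendant(rows=[{"sz":0.001, "aperture":0.5}, {"sz":0.002, "aperture":0.5}, {"sz":0.003, "aperture":0.5}, {"sz":0.003, "aperture":0.5}])

```text
t: 14.3
tcp_pos: [0.482, -0.147, 0.0257]
tool_rot: [1.0, 0.019, -0.0, -0.0]
force: [-0.0, 0.0, 0.0]
finger_gap: 0.502
gripper_force: 0.0
```

Request:
pendant(rows=[{"sz":0.001, "aperture":0.5}, {"sz":0.002, "aperture":0.5}, {"sz":0.003, "aperture":0.5}, {"sz":0.003, "aperture":0.5}])

```text
t: 14.7
tcp_pos: [0.4819, -0.147, 0.0227]
tool_rot: [1.0, 0.019, -0.0, -0.0]
force: [-0.3, 0.6, 0.6]
finger_gap: 0.5
gripper_force: 0.0
```

```bash
python3 - <<'E'
from h import *
from station import sense,eyes
s=sense();d=eyes.snapshot("wrist");he=np.array(d["hand_eye"]);K=cam(d,s)[0]
Z=d["range_z"];P=Ro.from_quat(s["tool_rot"]).as_matrix()
for v in (215,220,225,230,235,240,250):
    r=[]
    for u in (195,200,205,250,300,305):
        p=he@np.r_[Z[v,u]*np.linalg.inv(K)@[u,v,1],1];w=P@p[:3]+s["tcp_pos"]
        r.append("%.3f/%.3f/%.3f"%tuple(w))
    print(v,r)
E
```

```text
215 ['0.494/-0.118/0.012', '0.495/-0.120/0.012', '0.495/-0.123/0.012', '0.496/-0.146/0.012', '0.505/-0.169/0.033', '0.505/-0.171/0.033']
220 ['0.491/-0.118/0.012', '0.491/-0.120/0.012', '0.492/-0.123/0.012', '0.492/-0.146/0.011', '0.494/-0.173/0.012', '0.494/-0.175/0.011']
225 ['0.489/-0.118/0.013', '0.489/-0.120/0.013', '0.489/-0.123/0.012', '0.489/-0.147/0.011', '0.491/-0.173/0.012', '0.491/-0.176/0.012']
230 ['0.485/-0.117/0.010', '0.486/-0.120/0.012', '0.486/-0.123/0.013', '0.487/-0.147/0.012', '0.488/-0.173/0.012', '0.488/-0.176/0.011']
235 ['0.492/-0.121/0.030', '0.491/-0.123/0.029', '0.491/-0.125/0.029', '0.484/-0.147/0.012', '0.493/-0.170/0.030', '0.494/-0.172/0.030']
240 ['0.491/-0.121/0.034', '0.491/-0.124/0.034', '0.491/-0.126/0.034', '0.481/-0.147/0.012', '0.494/-0.169/0.036', '0.493/-0.172/0.034']
250 ['0.491/-0.123/0.044', '0.491/-0.125/0.043', '0.486/-0.126/0.034', '0.469/-0.147/0.000', '0.491/-0.169/0.041', '0.493/-0.170/0.044']
```

Request:
pendant(rows=[{"sz":0.002, "aperture":0.5}, {"sz":0.004, "aperture":0.5}, {"sz":0.006, "aperture":0.5}, {"sz":0.006, "aperture":0.5}])

```text
t: 15.15
tcp_pos: [0.4818, -0.147, 0.0165]
tool_rot: [1.0, 0.019, -0.0, -0.0]
force: [0.4, 0.3, -0.5]
finger_gap: 0.5
gripper_force: 0.0
```

Request:
pendant(rows=[{"sz":0.001, "aperture":0.5}, {"sz":0.002, "aperture":0.5}, {"sz":0.003, "aperture":0.5}, {"sz":0.004, "aperture":0.5}, {"sz":0.004, "aperture":0.5}])

```text
t: 15.65
tcp_pos: [0.4819, -0.147, 0.0127]
tool_rot: [1.0, 0.019, -0.0, -0.0]
force: [0.2, -0.5, 0.5]
finger_gap: 0.498
gripper_force: 0.0
```

Now push slowly along tool x (about 10 mm to contact, then about 13 mm more).

Request:
pendant(rows=[{"sx":0.003, "aperture":0.5}, {"sx":0.006, "aperture":0.5}, {"sx":0.008, "aperture":0.5}, {"sx":0.0095, "aperture":0.5}, {"sx":0.011, "aperture":0.5}, {"sx":0.0125, "aperture":0.5}, {"sx":0.014, "aperture":0.5}, {"sx":0.0155, "aperture":0.5}, {"sx":0.0155, "aperture":0.5}])

```text
t: 16.55
tcp_pos: [0.4976, -0.1465, 0.0128]
tool_rot: [1.0, 0.019, 0.0, 0.0]
force: [-1.8, -0.9, 1.7]
finger_gap: 0.501
gripper_force: 1.3
```

```bash
python3 - <<'E'
from h import *
from station import sense,eyes
s=sense();d=eyes.snapshot("wrist");hsv=cv2.cvtColor(d["pixels"],cv2.COLOR_RGB2HSV);m=cv2.inRange(hsv,(0,110,60),(10,255,255))
n,l,st,c=cv2.connectedComponentsWithStats(m);i=1+np.argmax(st[1:,4])
q=cv2.approxPolyDP(max(cv2.findContours((l==i).astype(np.uint8),0,2)[0],key=cv2.contourArea),8,True)[:,0]
print(q.tolist(),plane(d,q,.034,s).round(4).tolist())
E
```

```text
[[140, 51], [160, 246], [340, 245], [356, 49]] [[0.585, -0.1042, 0.034], [0.5083, -0.1076, 0.034], [0.5117, -0.1844, 0.034], [0.5886, -0.1807, 0.034]]
```

Request:
pendant(rows=[{"sx":0.001, "aperture":0.5}, {"sx":0.002, "aperture":0.5}, {"sx":0.003, "aperture":0.5}, {"sx":0.004, "aperture":0.5}, {"sx":0.005, "aperture":0.5}, {"sx":0.006, "aperture":0.5}, {"sx":0.007, "aperture":0.5}])

```text
t: 17.3
tcp_pos: [0.5034, -0.1456, 0.0128]
tool_rot: [1.0, 0.02, -0.001, -0.001]
force: [-5.4, -1.0, 3.5]
finger_gap: 0.5
gripper_force: 2.7
```

Request:
pendant(rows=[{"sx":0.001, "aperture":0.5}, {"sx":0.002, "aperture":0.5}, {"sx":0.003, "aperture":0.5}, {"sx":0.003, "aperture":0.5}])

```text
t: 17.7
tcp_pos: [0.5066, -0.1454, 0.0128]
tool_rot: [1.0, 0.02, -0.001, -0.001]
force: [-5.7, 0.5, 4.7]
finger_gap: 0.499
gripper_force: 2.5
```

Request:
pendant(rows=[{"sx":0.0007, "aperture":0.5}, {"sx":0.0014, "aperture":0.5}, {"sx":0.002, "aperture":0.5}, {"sx":0.002, "aperture":0.5}])

```text
t: 18.1
tcp_pos: [0.5071, -0.1453, 0.0128]
tool_rot: [1.0, 0.02, -0.002, -0.001]
force: [-8.3, -1.8, 5.9]
finger_gap: 0.499
gripper_force: 4.4
```

Request:
pendant(rows=[{"sx":0.0007, "aperture":0.5}, {"sx":0.0014, "aperture":0.5}, {"sx":0.002, "aperture":0.5}, {"sx":0.002, "aperture":0.5}])

```text
t: 18.5
tcp_pos: [0.5071, -0.1452, 0.0128]
tool_rot: [1.0, 0.02, -0.004, -0.001]
force: [-13.1, -4.3, 9.0]
finger_gap: 0.497
gripper_force: 6.7
```

Request:
pendant(rows=[{"sx":0.001, "aperture":0.5}, {"sx":0.002, "aperture":0.5}, {"sx":0.003, "aperture":0.5}, {"sx":0.004, "aperture":0.5}, {"sx":0.004, "aperture":0.5}, {"sx":0.004, "aperture":0.5}])

```text
t: 19.1
tcp_pos: [0.5071, -0.1451, 0.0127]
tool_rot: [1.0, 0.02, -0.008, -0.002]
force: [-21.2, -10.0, 14.8]
finger_gap: 0.501
gripper_force: 11.3
```

```bash
python3 - <<'E'
from h import *
from station import sense,eyes
s=sense();d=eyes.snapshot("top");w=eyes.snapshot("wrist")
hsv=cv2.cvtColor(w["pixels"],cv2.COLOR_RGB2HSV);m=cv2.inRange(hsv,(0,110,60),(10,255,255))
n,l,st,c=cv2.connectedComponentsWithStats(m);i=1+np.argmax(st[1:,4])
q=cv2.approxPolyDP(max(cv2.findContours((l==i).astype(np.uint8),0,2)[0],key=cv2.contourArea),8,True)[:,0]
print(plane(w,q,.034,s).round(4).tolist())
a=cv2.resize(w["pixels"][:,:,::-1],(480,360),interpolation=cv2.INTER_CUBIC)
sc=eyes.snapshot("scene")["pixels"][170:240,160:240,::-1]
b=cv2.resize(sc,(320,360),interpolation=cv2.INTER_CUBIC)
o=cv2.resize(ortho(d,.45,.65,-.23,-.03,.034,.8,s),(240,240),interpolation=cv2.INTER_CUBIC)
bot=np.zeros((240,800,3),np.uint8);bot[:,:240]=o;bot[:,250:570]=cv2.resize(d["pixels"][:,:,::-1],(320,240))
cv2.imwrite("pics/final.png",np.vstack([np.hstack([a,b]),bot]))
E
```

```text
[[0.5949, -0.1032, 0.034], [0.5176, -0.1062, 0.034], [0.5209, -0.183, 0.034], [0.598, -0.1798, 0.034]]
```

View pics/final.png

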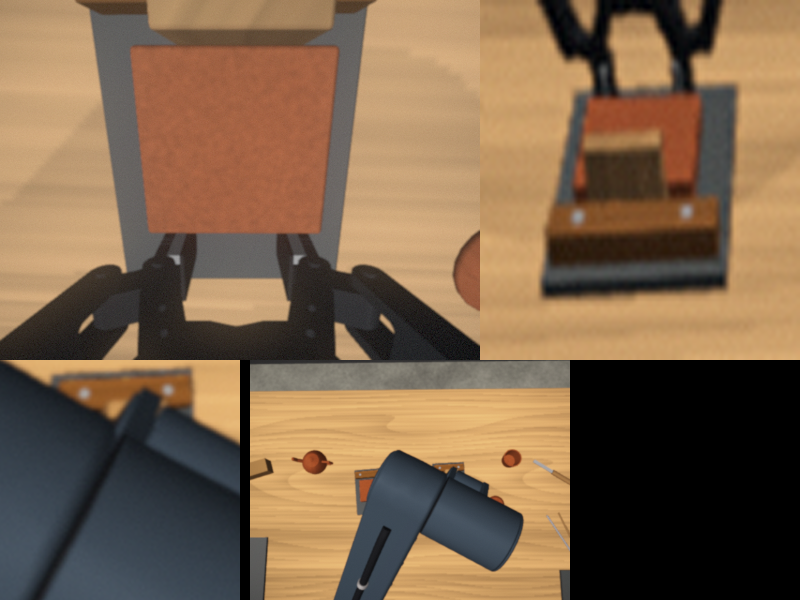

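The fingers hold the tile flush against the upright spacer, which touches the fence (scene crop, spacer at (625,170) between the tile and the fence at row 210). The other objects are unmoved. I'll ease the side and vertical load slightly to make the push squarer.

Request:
pendant(rows=[{"sx":0.0005, "sy":0.0007, "sz":-0.001, "aperture":0.5}, {"sx":0.001, "sy":0.0014, "sz":-0.002, "aperture":0.5}, {"sx":0.001, "sy":0.002, "sz":-0.003, "aperture":0.5}, {"sx":0.001, "sy":0.002, "sz":-0.003, "aperture":0.5}, {"sx":0.001, "sy":0.002, "sz":-0.003, "aperture":0.5}])

```text
t: 19.75
tcp_pos: [0.507, -0.1451, 0.0135]
tool_rot: [1.0, 0.02, -0.01, -0.004]
force: [-18.4, -5.2, -0.8]
finger_gap: 0.5
gripper_force: 9.2
```

Request:
pendant(rows=[{"aperture":0.5}, {"aperture":0.5}, {"aperture":0.5}, {"aperture":0.5}, {"aperture":0.5}])

```text
t: 20.25
tcp_pos: [0.507, -0.1451, 0.0135]
tool_rot: [1.0, 0.02, -0.01, -0.004]
force: [-18.3, -5.0, -1.0]
finger_gap: 0.498
gripper_force: 9.2
```

Request:
pendant(rows=[{"sx":0.0007, "sy":0.0005, "sz":-0.0003, "aperture":0.5}, {"sx":0.0014, "sy":0.001, "sz":-0.0006, "aperture":0.5}, {"sx":0.002, "sy":0.0014, "sz":-0.0006, "aperture":0.5}, {"sx":0.002, "sy":0.0014, "sz":-0.0006, "aperture":0.5}, {"sx":0.002, "sy":0.0014, "sz":-0.0006, "aperture":0.5}, {"sx":0.002, "sy":0.0014, "sz":-0.0006, "aperture":0.5}, {"sx":0.002, "sy":0.0014, "sz":-0.0006, "aperture":0.5}])

```text
t: 20.95
tcp_pos: [0.507, -0.1452, 0.0137]
tool_rot: [1.0, 0.021, -0.012, -0.005]
force: [-20.5, -4.4, -0.6]
finger_gap: 0.502
gripper_force: 10.3
```

```bash
python3 - <<'E'
from h import *
from station import sense,eyes
s=sense();w=eyes.snapshot("wrist")
hsv=cv2.cvtColor(w["pixels"],cv2.COLOR_RGB2HSV);m=cv2.inRange(hsv,(0,110,60),(10,255,255))
n,l,st,c=cv2.connectedComponentsWithStats(m);i=1+np.argmax(st[1:,4])
q=cv2.approxPolyDP(max(cv2.findContours((l==i).astype(np.uint8),0,2)[0],key=cv2.contourArea),8,True)[:,0]
print(plane(w,q,.034,s).round(4).tolist())
E
```

```text
[[0.5978, -0.1801, 0.034], [0.595, -0.1033, 0.034], [0.5175, -0.1058, 0.034], [0.5206, -0.1831, 0.034]]
```

The push is steady at about 20 N and the tile is square to the fence. Handing in.

```bash
python3 -c "
from station import job
print(job.sign_off())"
```

```text
the job is handed in; nothing more can be done
None
```

I stood the spacer upright in the wide gap on the right-hand board and let go. I then pushed that tile square and tight against it, and handed the job in at about 21 s, still holding a steady push of about 20 N. The other tile, pottery and stick were never touched.

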